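# Turn round the row of samples

### The job

The last sample collected has to be tested first: move the four sample containers from their grey holders into the empty metal carrier, one to a cell, in reverse order, so that the one at the left end of the holders ends in the right-end cell of the carrier, the next one beside it, and so on to the other end. Set each one down upright on the floor of its cell, without tipping or dropping any, and let go; leave the paper cup of swabs where it stands.

Things in the scene. Friction and masses are not known exactly. Their poses are not given: they have to be found in the camera images.
- tube: tall round sample tube, 30 mm across the cap (the top 18 mm), 28 mm below it, 98 mm high, about 50 g, white with a blue cap, loose, upright. Origin at the centre of its underside, z up
- pot: wide round sample pot, 38 mm across the cap (the top 16 mm), 36 mm below it, 60 mm high, about 60 g, white with a blue cap, loose, upright. Origin at the centre of its underside, z up
- bottle: round shouldered bottle: body 34 mm across up to 36 mm height, sloping in to a narrow straight cap 20 mm across from 46 mm to the top at 84 mm, about 50 g, white with a blue cap, loose, upright. Origin at the centre of its underside, z up
- square: square vial, 30 x 30 mm at the cap (the top 18 mm), 28 x 28 mm below it, 70 mm high, about 60 g, white with a blue cap, loose, upright. Origin at the centre of its underside, z up; x and y square to its sides, turned no more than about 9 degrees from its holder's sides
- holder_tube: grey holder in which the tall tube starts, fixed: open tray 58 x 56 mm, 20 mm high, inside 52 x 50 mm, walls and floor 3 mm. The four are alike, side by side in one straight row, 56 mm apart, on a black base (74 x 236 mm, 6 mm thick). Origin under its centre, 6 mm above the desk; x across the row, y along it, the same way in all four
- holder_pot: grey holder in which the wide pot starts, fixed: open tray 58 x 56 mm, 20 mm high, inside 52 x 50 mm, walls and floor 3 mm. The four are alike, side by side in one straight row, 56 mm apart, on a black base (74 x 236 mm, 6 mm thick). Origin under its centre, 6 mm above the desk; x across the row, y along it, the same way in all four
- holder_bottle: grey holder in which the narrow-capped bottle starts, fixed: open tray 58 x 56 mm, 20 mm high, inside 52 x 50 mm, walls and floor 3 mm. The four are alike, side by side in one straight row, 56 mm apart, on a black base (74 x 236 mm, 6 mm thick). Origin under its centre, 6 mm above the desk; x across the row, y along it, the same way in all four
- holder_square: grey holder in which the square vial starts, fixed: open tray 58 x 56 mm, 20 mm high, inside 52 x 50 mm, walls and floor 3 mm. The four are alike, side by side in one straight row, 56 mm apart, on a black base (74 x 236 mm, 6 mm thick). Origin under its centre, 6 mm above the desk; x across the row, y along it, the same way in all four
- carrier: empty aluminium carrier tray, fixed, 60 x 229 mm (260 with end lugs), 20 mm high, walls, floor and three dividers 5 mm: a row of four cells, 51 mm along by 50 mm across. Origin under its middle, at desk height; x across, y along the row; cell centres at y = +84, +28, -28, -84 mm. Both rows lie across in front of the robot (y within 15 degrees of the robot's y), either one nearer
- cup: bystander: white paper cup 72 mm across the rim, 85 mm high, with thin swab sticks to 130 mm height; origin at the centre of its underside

How it is judged:
By the outcome, as a careful person would: the job done as asked, in the order asked, and still so for the second after the job is handed in, with the robot touching nothing.
It also fails if it takes over 96 s, if anything falls off the work surface, if the arm or the gripper's body presses on something with over 40 N, if the wrist force passes 120 N, or if a joint passes its speed limit or range.

### The arm

A 6-joint arm with a two-finger parallel gripper is mounted at the origin on the work surface. World frame = base frame: x ahead of the robot, y to its left, z up, the work surface at z = 0. Lengths are in m, angles in degrees, forces in N, time in s.
With the tool pointing down it reaches from about 0.3 to 0.95 m from the base axis. Payload 3.1 kg.
Tool frame: the origin (TCP) lies between the finger pads; the fingertips stand 19 mm ahead of it and the grasp point (between the pads) is the TCP; z points along the fingers, y is the direction in which the jaws open and shut (so a half turn about z gives the same grasp; the last joint's range is limited). The gripper opens to 85 mm and grips with 20 to 120 N. Pads are 22 mm wide; open, the fingers measure 114 mm over their backs; the gripper's body (76 mm by 85 mm) begins 54 mm behind the grasp point. The pads swing forward as they close: fully open they stand 13 mm farther back than shut.
Start: joints at [-67.076, 17.653, 93.61, -0, 68.738, -3.994], TCP at [0.283, -0.557, 0.25] pointing down, gripper open.
Joint ranges: [-175.34, 175.34], [-45.06, 112.39], [2.9, 150.54], [-68.45, 248.45], [3.09, 151.38], [-168.51, 168.51]. Speed limits (degrees/s): [159.86, 159.86, 180, 180, 180, 180].

### API

Orientations are given as [roll, pitch, yaw] about the fixed x, y, z axes, in that order (R = Rz(yaw) Ry(pitch) Rx(roll)).
In Python, from bench import env, solver, cams, job, status gives the robot as it stands. Calls block until the motion is done:
- env.movep(position, orientation): joint-space move of the TCP to a pose.
- env.movel(position, velocity=0.15, attitude=None, threshold=None): straight line of the TCP; attitude=None keeps the orientation; velocity is the mean speed in m/s. With threshold (N) it stops when the force on the tool has changed by that much, and returns True; else False.
- env.move_joints(angles): joint-space move.
- env.grip(opening): finger opening in m; the grip force is fixed at half the most; returns when the fingers have stopped.
- env.sleep(seconds).
- solver.inverse_kinematics(position, orientation): joint angles nearest the present ones, or None.
- cams.snapshot(name): name is "scene" or "top" or "wrist"; returns a dict with "frame" (400x640x3 uint8, blue, green, red), "z_map" (400x640 float32, m along the optical axis (not along the pixel's ray), 0 where there is no reading), "fx", "fy", "cx", "cy" (pixels), "origin" and "orientation" of the camera in the world; the wrist camera has in their place "tool_from_camera" (4x4, takes a point from camera to tool coordinates, whose origin is the TCP and whose axes are the flange's). Camera axes: x right, y up, looking along -z (the intrinsics and any distortion apply to the point x, -y, -z); pixel columns grow to the right and rows downward; lengths in m; the calibration is good to about 2 mm. A picture is of the moment at which its call begins: read the wrist's pose just before it.
A pose or a line that the arm cannot do raises env.Unreachable and nothing moves.
- job.hand_in(): hands the job in, once; it reports no verdict.
Trained networks look in a picture, given as the dict that the camera call returned (one of the last four; its "shot" number tells which), for a name from the list of things; names that differ only in an ending like _2 or _b are one class to them, and where a whole thing is asked for, a point or a joint stands for the part that bears it (a point fixed in the world has none). Each returns a list of dicts, best first, with "score" (0 to 1); they miss things now and then, are a little off and sometimes report something else, mostly with a low value. They report only what shows in the picture. A call takes as long as a camera call.
- cams.trace(name, picture): "mask" (400x640 bool, what is visible of it) and "point" ([row, column] in pixels, amid what is visible of it).
Readings, each from a call of its own:
- status.read_time_s(): time.
- status.read_joint_pos(): joint angles.
- status.read_joint_vel(): joint speeds.
- status.read_effort(): joint torques, N m.
- status.read_tool_pos(): TCP position.
- status.read_tool_rot(): TCP orientation.
- status.read_ft_force(): force on the tool from outside, world axes, zero at the start.
- status.read_ft_torque(): the same for the moment, N m.
- status.read_width(): finger opening in m.
Only numpy, scipy, OpenCV 4.12 (cv2) and the standard library are available. Lean on these libraries where they do the work, as an engineer would, in place of code of your own. Each camera call takes 0.05 s, during which the arm holds its last target.

## Working session

There is one attempt and no reset: what is moved stays moved. The work goes in short steps, each a Python script; the robot and the scene stay as the last script left them, time stands still between calls to the robot, and variables do not carry over. Pictures are saved under pics/ and viewed, and the job is handed in when it is done.

```bash
ls; mkdir -p pics; python3 - <<'E'
from bench import env, solver, cams, job, status
import cv2
for n in ("scene","top"):
    s=cams.snapshot(n); cv2.imwrite(f"pics/{n}0.png",s["frame"]); print(n,s["fx"],s["fy"],s["cx"],s["cy"],s["origin"],s["orientation"],[k for k in s])
print(status.read_time_s(),status.read_tool_rot())
E
```

```text
pics
scene 494.345318939398 494.345318939398 317.6549413488965 206.11480044975397 [ 1.10157109 -0.29857053  0.90815925] [34.42452798  0.12201605 71.70980696] ['frame', 'z_map', 'fx', 'fy', 'cx', 'cy', 'origin', 'orientation', 'shot']
top 400.77690436778846 400.77690436778846 325.9819402153302 208.98728840540653 [ 0.41232433 -0.12486859  0.80298585] [  8.63830473   0.77940239 -89.52480855] ['frame', 'z_map', 'fx', 'fy', 'cx', 'cy', 'origin', 'orientation', 'shot']
0.1 [-1.79876633e+02 -6.88344384e-03  2.69188069e+01]
```

View pics/scene0.png

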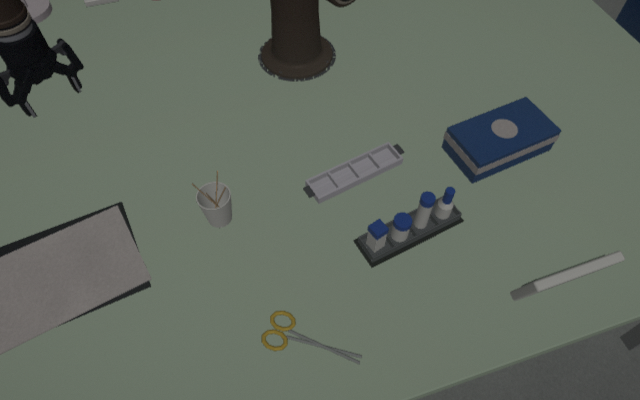

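View pics/top0.png

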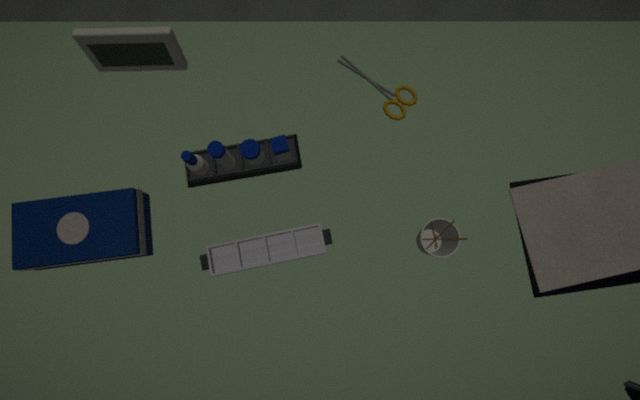

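The top view has +x up and +y to the left. Along the holders from the left the order is bottle (190,160), tube (217,150), pot (250,150), square (280,146). The empty carrier is nearer the robot, with its middle at about (266,250). The cup is at (440,238).

```bash
cat > h.py <<'E'
from bench import env, solver, cams, job, status
import numpy as np, cv2
from scipy.spatial.transform import Rotation as R
def Rm(o): return R.from_euler('xyz',o,degrees=True).as_matrix()
def pose(s,tp=None,tr=None):
    if "tool_from_camera" in s:
        T=np.array(s["tool_from_camera"]); Rt=Rm(tr)
        return Rt@T[:3,:3], Rt@T[:3,3]+np.array(tp)
    return Rm(s["orientation"]), np.array(s["origin"])
def cloud(s,P):
    z=s["z_map"]; v,u=np.mgrid[:400,:640]
    c=np.stack([(u-s["cx"])/s["fx"]*z,-(v-s["cy"])/s["fy"]*z,-z],-1)
    return c@P[0].T+P[1]
def plane(s,P,u,v,h):
    u=np.asarray(u,float);v=np.asarray(v,float)
    d=np.stack([(u-s["cx"])/s["fx"],-(v-s["cy"])/s["fy"],-np.ones_like(u)],-1)@P[0].T
    return P[1]+d*((h-P[1][2])/d[...,2])[...,None]
E
python3 - <<'E'
from h import *
np.set_printoptions(precision=4,suppress=True)
for n in ("top","scene"):
    s=cams.snapshot(n);P=pose(s);C=cloud(s,P); print(n,[k for k in s])
    for o in ("tube","pot","bottle","square","carrier","holder_tube","cup"):
        for r in cams.trace(o,s)[:4]:
            m=r["mask"]&(s["z_map"]>0); p=C[m]
            if len(p)==0: print(o,"none",r["point"]);continue
            zt=np.percentile(p[:,2],97); t=p[p[:,2]>zt-0.006]
            print(o,round(r["score"],2),np.array(r["point"]).round(),m.sum(),"top",t.mean(0),"all",np.median(p,0))
E
```

```text
top ['frame', 'z_map', 'fx', 'fy', 'cx', 'cy', 'origin', 'orientation', 'shot']
tube 0.96 [153. 222.] 474 top [0.6284 0.0873 0.1076] all [0.6238 0.0829 0.096 ]
tube 0.68 [238. 438.] 1322 top [ 0.4817 -0.3151  0.1137] all [ 0.4747 -0.3274  0.0498]
tube 0.53 [149. 279.] 398 top [ 0.6462 -0.0232  0.0798] all [ 0.6389 -0.0247  0.0789]
pot 0.83 [150. 249.] 443 top [0.6403 0.0335 0.0698] all [0.6357 0.0308 0.069 ]
bottle 0.81 [164. 194.] 421 top [0.6187 0.1443 0.0937] all [0.6143 0.1389 0.0528]
square 0.79 [145. 277.] 366 top [ 0.6461 -0.0239  0.0799] all [ 0.6388 -0.0252  0.0789]
carrier 0.59 [250. 262.] 3792 top [0.4516 0.0082 0.0204] all [0.4526 0.0078 0.0068]
holder_tube 0.88 [168. 235.] 502 top [0.6235 0.0827 0.0263] all [0.6199 0.0815 0.0117]
cup 0.67 [238. 439.] 1328 top [ 0.4808 -0.3153  0.112 ] all [ 0.4745 -0.3271  0.05  ]
cup 0.63 [147. 277.] 367 top [ 0.6455 -0.024   0.0799] all [ 0.638  -0.025   0.0789]
scene ['frame', 'z_map', 'fx', 'fy', 'cx', 'cy', 'origin', 'orientation', 'shot']
tube 0.98 [211. 422.] 519 top [0.63   0.0856 0.1073] all [0.6361 0.0811 0.0764]
tube 0.61 [229. 427.] 325 top [0.6452 0.0896 0.0253] all [0.6437 0.0911 0.0138]
pot 0.63 [227. 402.] 445 top [0.6426 0.0312 0.0695] all [0.6496 0.027  0.0662]
pot 0.42 [203. 214.] 1334 top [ 0.4776 -0.3179  0.1115] all [ 0.4672 -0.3193  0.058 ]
bottle 0.69 [206. 446.] 390 top [0.6206 0.1423 0.0932] all [0.6265 0.1364 0.0505]
square 0.65 [234. 377.] 520 top [ 0.6484 -0.0254  0.0791] all [ 0.6542 -0.0284  0.0659]
carrier 0.91 [173. 356.] 2671 top [ 0.4545 -0.0016  0.0195] all [ 0.4515 -0.0009  0.0083]
holder_tube 0.64 [226. 430.] 306 top [0.6428 0.0941 0.0253] all [0.6431 0.0968 0.0144]
cup 0.96 [203. 217.] 1314 top [ 0.4747 -0.3117  0.1134] all [ 0.4691 -0.3186  0.0589]
```

```bash
python3 - <<'E'
from h import *
np.set_printoptions(precision=4,suppress=True)
env.movep([0.50,-0.02,0.36],[180,0,99])
print(status.read_joint_pos(),status.read_time_s())
tp,tr=status.read_tool_pos(),status.read_tool_rot()
s=cams.snapshot("wrist");cv2.imwrite("pics/w0.png",s["frame"]);P=pose(s,tp,tr);print(tp,tr,P[1],np.array(s["tool_from_camera"]))
np.savez("w0.npz",z=s["z_map"],f=s["frame"],K=[s["fx"],s["fy"],s["cx"],s["cy"]],R=P[0],t=P[1])
C=cloud(s,P)
for o in ("tube","pot","bottle","square","carrier"):
    for r in cams.trace(o,s)[:2]:
        m=r["mask"]&(s["z_map"]>0); p=C[m]
        if len(p)==0: print(o,"none",r["point"]);continue
        zt=np.percentile(p[:,2],95); k=m&(np.abs(C[...,2]-zt)<0.006);t=C[k]
        rc=cv2.minAreaRect((t[:,:2]*1000).astype(np.float32))
        print(o,round(r["score"],2),np.array(r["point"]).round(),m.sum(),"top",t.mean(0),rc)
E
```

```text
[ -7.3509  -1.2695 102.4684  -0.0213  78.8254 -16.2746] 3.0167
[ 0.5    -0.0208  0.3597] [-179.9709    0.0133   98.9279] [0.4886 0.0502 0.4828] [[ 0.0012  0.9593  0.2823  0.0718]
 [ 1.     -0.0014  0.0007 -0.0003]
 [ 0.001   0.2823 -0.9593 -0.1231]
 [ 0.      0.      0.      1.    ]]
tube 0.87 [110. 419.] 758 top [0.6262 0.0859 0.1063] ((626.6723022460938, 86.04116821289062), (28.802593231201172, 28.251066207885742), 9.007477760314941)
tube 0.55 [ 84. 402.] 905 top [0.6139 0.1401 0.0248] ((617.434326171875, 141.36666870117188), (58.15789031982422, 56.194236755371094), 10.862509727478027)
pot 0.95 [149. 414.] 710 top [0.6379 0.0321 0.0683] ((637.8150024414062, 31.95904541015625), (35.02914047241211, 36.46253967285156), 14.915765762329102)
pot 0.28 [ 84. 403.] 874 top [0.6132 0.1382 0.0247] ((617.5759887695312, 141.28448486328125), (58.35627365112305, 56.26866912841797), 11.258094787597656)
bottle 0.83 [ 71. 418.] 706 top [0.6161 0.1422 0.092 ] ((616.4973754882812, 142.00515747070312), (17.257020950317383, 17.55282211303711), 14.053367614746094)
square 0.78 [186. 409.] 714 top [ 0.6442 -0.0245  0.0781] ((644.7770385742188, -24.964630126953125), (29.09185218811035, 30.131155014038086), 17.61075782775879)
square 0.15 [ 72. 418.] 724 top [0.6165 0.1426 0.092 ] ((616.9343872070312, 142.482666015625), (18.591896057128906, 18.27045249938965), 10.94206428527832)
carrier 0.96 [139. 288.] 5420 top [0.4481 0.0138 0.019 ] ((450.9470520019531, 2.105926513671875), (59.993343353271484, 257.560546875), 12.180381774902344)
```

View pics/w0.png

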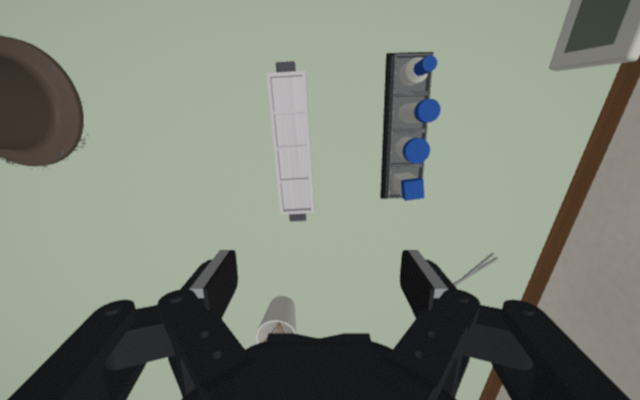

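```bash
python3 - <<'E'
from h import *
np.set_printoptions(precision=4,suppress=True)
H=dict(tube=.107,pot=.069,bottle=.093,square=.079,carrier=.02,holder_tube=.026)
def look(xyz,fn,names):
    env.movep(xyz,[180,0,101])
    tp,tr=status.read_tool_pos(),status.read_tool_rot()
    s=cams.snapshot("wrist");cv2.imwrite(f"pics/{fn}.png",s["frame"]);P=pose(s,tp,tr);C=cloud(s,P)
    np.savez(fn+".npz",z=s["z_map"],f=s["frame"],K=[s["fx"],s["fy"],s["cx"],s["cy"]],R=P[0],t=P[1],C=C)
    print(tp,tr)
    for o in names:
        for r in cams.trace(o,s)[:2]:
            m=r["mask"]&(np.abs(C[...,2]-H[o])<0.006)
            if m.sum()<30: print(o,r["score"],"none",r["point"]);continue
            rc=cv2.minAreaRect((C[m][:,:2]*1000).astype(np.float32))
            v,u=np.nonzero(m); q=plane(s,P,u,v,H[o])
            rq=cv2.minAreaRect((q[:,:2]*1000).astype(np.float32))
            print(o,round(r["score"],2),np.array(r["point"]).round(),m.sum(),C[m].mean(0),np.round(sum(map(lambda a:list(a) if isinstance(a,tuple) else [a],rc),[]),1),np.round(sum(map(lambda a:list(a) if isinstance(a,tuple) else [a],rq),[]),1))
look([0.625,0.0,0.26],"w1",["tube","pot","bottle","square","holder_tube"])
look([0.455,-0.045,0.26],"w2",["carrier"])
print(status.read_time_s())
E
```

```text
[ 0.6246 -0.0001  0.2601] [-179.9301   -0.0012  101.0032]
tube 0.72 [107. 336.] 778 [0.6272 0.0859 0.1066] [627.1  85.8  28.6  28.   11.1] [627.   85.7  28.5  27.8  11.1]
pot 0.91 [158. 337.] 856 [0.6394 0.0323 0.0685] [639.2  32.   36.6  36.6  12.4] [639.1  32.2  36.4  36.2  11.1]
bottle 0.9 [ 59. 339.] 399 [0.6177 0.1425 0.0923] [617.5 143.2  18.8  19.2  11.7] [617.6 142.4  18.8  19.2  11. ]
square 0.88 [209. 333.] 650 [ 0.6453 -0.0241  0.0783] [645.5 -24.8  29.9  30.   17.9] [645.3 -24.   29.8  31.   17.6]
square 0.2 [ 58. 340.] 48 [0.6175 0.1348 0.0793] [617.9 135.5  16.8   5.1   1.1] [618.1 135.3  17.1   6.8   2.1]
holder_tube 0.79 [118. 326.] 490 [0.6286 0.0887 0.0251] [628.3  86.3  58.   56.   10.3] [628.2  86.2  57.8  55.8  10.4]
[ 0.4563 -0.0452  0.2611] [179.8028   0.0577 100.972 ]
carrier 0.82 [125. 318.] 2958 [0.4472 0.018  0.019 ] [450.7   3.   60.1 258.   12.2] [450.7   3.1  59.9 256.8  12.1]
5.1417
```

```bash
python3 -c "
import cv2,numpy as np
a=cv2.imread('pics/w1.png');b=cv2.imread('pics/w2.png')
cv2.imwrite('pics/w12.png',cv2.resize(np.vstack([a[:300],b[:300]]),None,fx=1,fy=1))"
```

```text
(no output)
```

View pics/w12.png

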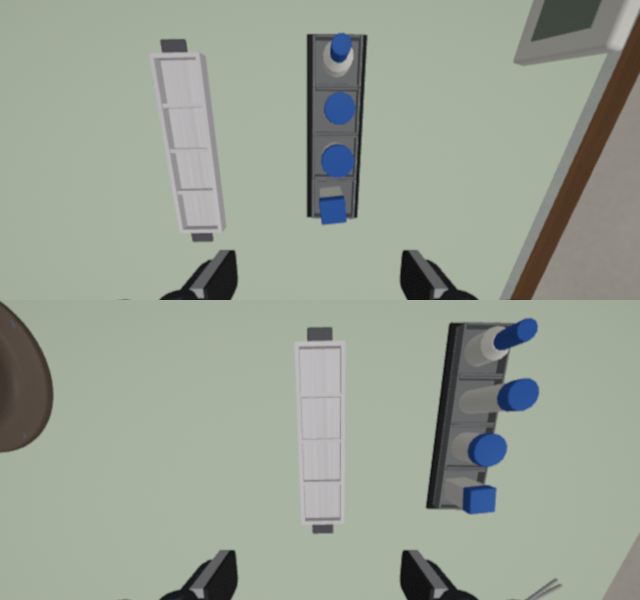

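The wrist views show all four containers standing inside their holders, and the carrier empty. The cap positions agree across the cameras to about 2 mm. The square is turned about 17.7° and the carrier about 12.1°. I'll start with the bottle.

```bash
cat > mv.py <<'E'
from h import *
OBJ=dict(bottle=(.6176,.1426,10.3,.066,-.084,.020),tube=(.627,.0858,10.3,.086,-.028,.030),
         pot=(.6392,.0322,10.3,.052,.028,.038),square=(.6454,-.0245,17.7,.058,.084,.030))
CX,CY,CYAW=.4508,.0026,12.1
def cell(y):
    a=np.radians(CYAW); return CX-np.sin(a)*y, CY+np.cos(a)*y
def pick(n):
    x,y,yaw,h,cy,w=OBJ[n]; A=[180,0,90+yaw]
    env.grip(0.062)
    env.movep([x,y,max(.009+h+.06,.19)],A)
    env.movel([x,y,.009+h],0.12,A)
    f0=status.read_ft_force()
    env.grip(max(w-.008,0.0))
    print(n,"width",status.read_width(),"tool",status.read_tool_pos(),"dF",np.array(status.read_ft_force())-f0)
    env.movel([x,y,.135+h],0.15)
    print("lifted width",status.read_width(),"F",status.read_ft_force()-np.array(f0),status.read_time_s())
def place(n):
    x,y,yaw,h,cy,w=OBJ[n]; X,Y=cell(cy); A=[180,0,90+CYAW]
    env.movel([X,Y,.135+h],0.2,A)
    env.movel([X,Y,.015+h],0.12,A)
    hit=env.movel([X,Y,.002+h],0.02,A,threshold=4)
    tp=status.read_tool_pos(); print(n,"touch",hit,tp,"underside z",tp[2]-h,"target",X,Y)
    env.grip(min(w+.024,.062))
    env.movel([tp[0],tp[1],.12+h],0.12,A)
    print("t",status.read_time_s())
E
python3 - <<'E'
from mv import *
np.set_printoptions(precision=4,suppress=True)
pick("bottle")
s=cams.snapshot("top");cv2.imwrite("pics/t1.png",s["frame"])
s=cams.snapshot("wrist");cv2.imwrite("pics/w3.png",s["frame"])
E
```

```text
bottle width 0.018262573186481088 tool [0.6182 0.1427 0.0758] dF [-1.0842  2.2147  3.3026]
lifted width 0.01836119466349862 F [-1.0237  0.8484 -1.3574] 9.0833
```

View pics/w3.png

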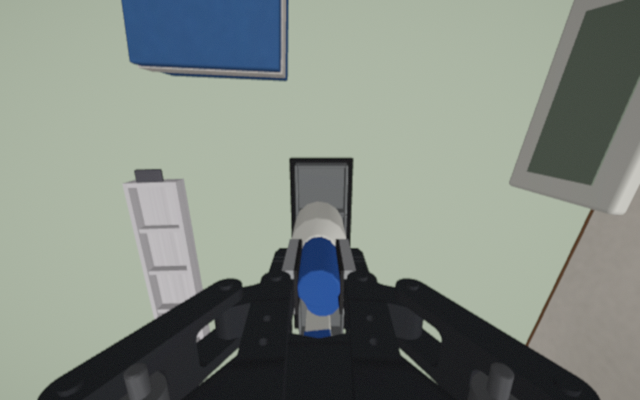

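The bottle is held upright between the pads, with its cap at about (320,275). Its holder at (320,185) is now empty.

```bash
python3 - <<'E'
from mv import *
np.set_printoptions(precision=4,suppress=True)
place("bottle")
s=cams.snapshot("wrist");cv2.imwrite("pics/w4.png",s["frame"])
s=cams.snapshot("top");cv2.imwrite("pics/t4.png",s["frame"][100:300,150:390])
P=pose(s);C=cloud(s,P)
for r in cams.trace("bottle",s)[:1]:
    k=r["mask"]&(C[...,2]>.075); print(r["score"],C[k].mean(0),C[k][:,2].max())
E
python3 -c "
import cv2
cv2.imwrite('pics/t4b.png',cv2.resize(cv2.imread('pics/t4.png'),None,fx=3,fy=3))"
```

```text
bottle touch True [ 0.4686 -0.0796  0.0717] underside z 0.005735662997473176 target 0.468407959283921 -0.07953379188772293
t 13.8083
0.42 [ 0.4922 -0.0853  0.5625] 0.8029858492266714
```

View pics/w4.png

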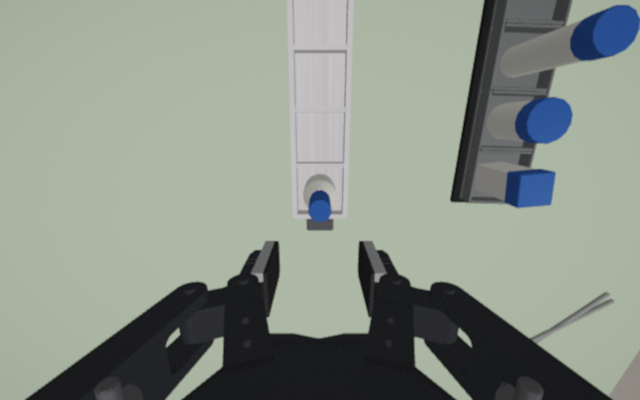

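View pics/t4b.png

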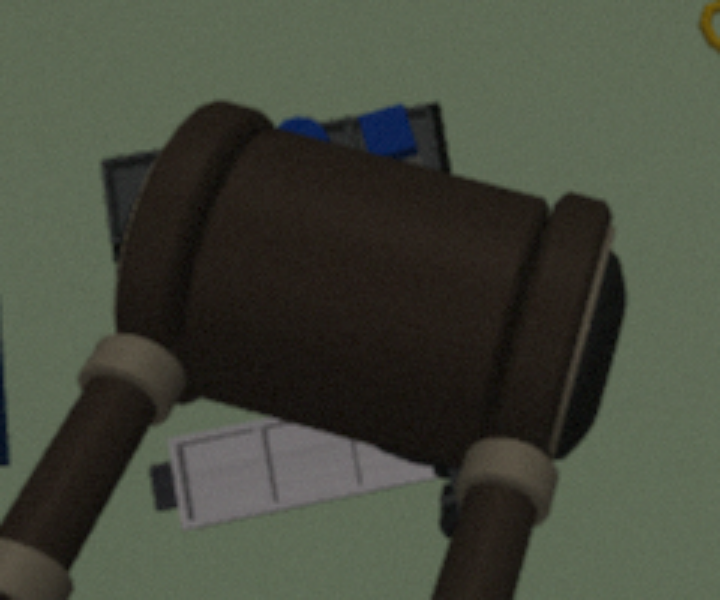

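The wrist view shows the bottle at (320,195), upright in the right-end cell. The top view is blocked by the arm. Next is the tube.

```bash
python3 - <<'E'
from mv import *
np.set_printoptions(precision=4,suppress=True)
pick("tube")
assert status.read_width()>.024
place("tube")
s=cams.snapshot("wrist");cv2.imwrite("pics/w5.png",s["frame"])
E
```

```text
tube width 0.028978721437906533 tool [0.6281 0.0859 0.0963] dF [-0.0565  0.0011  3.7409]
lifted width 0.02847882841019143 F [-1.5857  0.2044 -1.0522] 17.525
tube touch True [ 0.457  -0.0248  0.0922] underside z 0.006216212685516115 target 0.456669319761307 -0.024777930629240975
t 21.8
```

View pics/w5.png

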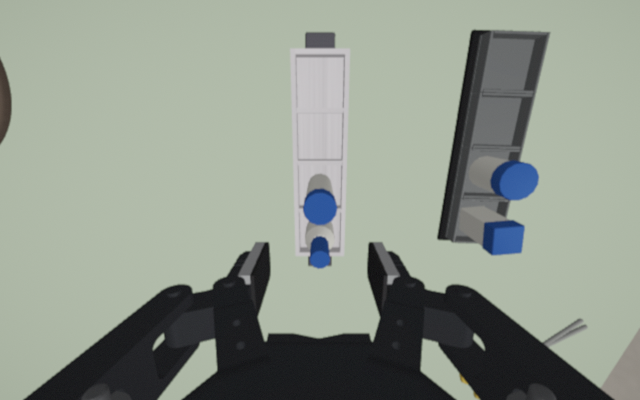

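The tube at (320,200) stands beside the bottle, upright and centred across its cell. Pot next, then the square.

```bash
python3 - <<'E'
from mv import *
np.set_printoptions(precision=4,suppress=True)
pick("pot")
assert status.read_width()>.032
place("pot")
s=cams.snapshot("wrist");cv2.imwrite("pics/w6.png",s["frame"])
E
```

```text
pot width 0.03604441664055708 tool [0.6403 0.0322 0.0623] dF [ 0.126  -0.68    4.0619]
lifted width 0.03604149849498644 F [-1.2442  0.3576 -1.0975] 25.4583
pot touch True [0.4452 0.03   0.0583] underside z 0.0062516476563063 target 0.444930680238693 0.02997793062924097
t 29.6917
```

View pics/w6.png

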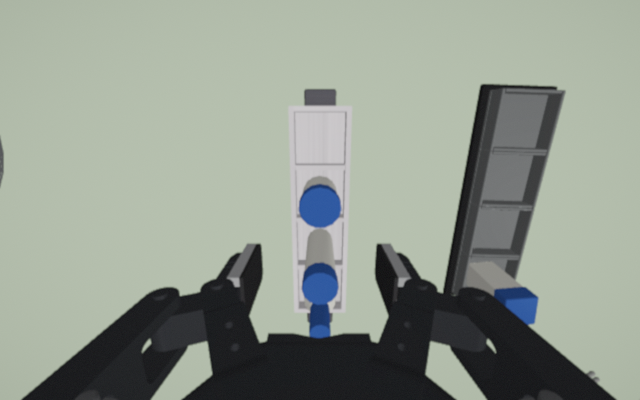

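The pot at (320,200) is in its cell, and the tube and bottle behind it still stand.

```bash
python3 - <<'E'
from mv import *
np.set_printoptions(precision=4,suppress=True)
pick("square")
assert status.read_width()>.024
place("square")
env.movep([0.455,-0.045,0.30],[180,0,102])
tp,tr=status.read_tool_pos(),status.read_tool_rot()
s=cams.snapshot("wrist");cv2.imwrite("pics/w7.png",s["frame"]);C=cloud(s,pose(s,tp,tr))
a=np.radians(CYAW)
def chk(s,C):
  for n,o in OBJ.items():
    H=dict(tube=.103,pot=.065,bottle=.089,square=.075)[n]
    for r in cams.trace(n,s)[:1]:
        k=r["mask"]&(np.abs(C[...,2]-H)<.006)
        if k.sum()<20: print(n,"none",r["score"]);continue
        rc=cv2.minAreaRect((C[k][:,:2]*1000).astype(np.float32)); d=np.array(rc[0])/1000-[CX,CY]
        print(n,round(r["score"],2),"carrier x,y",d[0]*np.cos(a)+d[1]*np.sin(a),-d[0]*np.sin(a)+d[1]*np.cos(a),"top z",np.percentile(C[k][:,2],[5,95]),"want y",o[4],rc[2])
chk(s,C)
env.movep([0.35,-0.40,0.35],[180,0,60])
s=cams.snapshot("top");cv2.imwrite("pics/t8.png",s["frame"]);chk(s,cloud(s,pose(s)))
s=cams.snapshot("scene");cv2.imwrite("pics/s8.png",s["frame"]);chk(s,cloud(s,pose(s)))
print(status.read_time_s())
E
python3 -c "
import cv2,numpy as np
a=cv2.resize(cv2.imread('pics/t8.png')[120:300,150:490],(680,360))
b=cv2.resize(cv2.imread('pics/s8.png')[130:270,160:500],(560,230))
c=np.zeros((590,680,3),np.uint8);c[:360]=a;c[360:,:560]=b;cv2.imwrite('pics/ts8.png',c)"
```

```text
square width 0.029238227272497083 tool [ 0.6463 -0.0246  0.0681] dF [-1.2289  0.1209  3.4348]
lifted width 0.029149237299289678 F [-1.0005  0.214  -0.1689] 33.3583
square touch True [0.4334 0.0848 0.064 ] underside z 0.006025074525962522 target 0.433192040716079 0.08473379188772294
t 37.825
bottle 0.83 carrier x,y 0.0001779632694143586 -0.08312328648955365 top z [0.0858 0.0896] want y -0.084 38.808074951171875
tube 0.88 carrier x,y -5.9111487973219703e-05 -0.027783900842997235 top z [0.101  0.1037] want y -0.028 12.938139915466309
pot 0.76 carrier x,y -0.0002740908183396394 0.027655784623740805 top z [0.0631 0.0658] want y 0.028 12.00797176361084
square 0.73 carrier x,y -0.0011041628097791072 0.08353869727018293 top z [0.0732 0.0759] want y 0.084 11.719948768615723
bottle 0.81 carrier x,y 0.0020013433838478242 -0.08210169316676774 top z [0.0876 0.0919] want y -0.084 1.7622041702270508
tube 0.68 carrier x,y 0.0015794582271098923 -0.027502078572403554 top z [0.1012 0.1061] want y -0.028 44.6915397644043
pot 0.9 carrier x,y 0.0015865102429993066 0.028750252474747728 top z [0.0634 0.0678] want y 0.028 0.0282378401607275
square 0.72 carrier x,y 0.001249898443757582 0.08454835605648575 top z [0.0731 0.0776] want y 0.084 10.788782119750977
bottle 0.54 carrier x,y 0.0024430457637204077 -0.08420044331133886 top z [0.0841 0.0915] want y -0.084 23.79808807373047
tube 0.57 carrier x,y 0.0034551221751120227 -0.02874126860525499 top z [0.0982 0.1054] want y -0.028 47.36503219604492
pot 0.62 carrier x,y 0.001525140073967683 0.026304359948246255 top z [0.0608 0.0677] want y 0.028 70.96234893798828
square 0.74 carrier x,y 0.0018591250587171523 0.08308399455131019 top z [0.0704 0.0776] want y 0.084 8.592253684997559
40.7167
```

View pics/ts8.png

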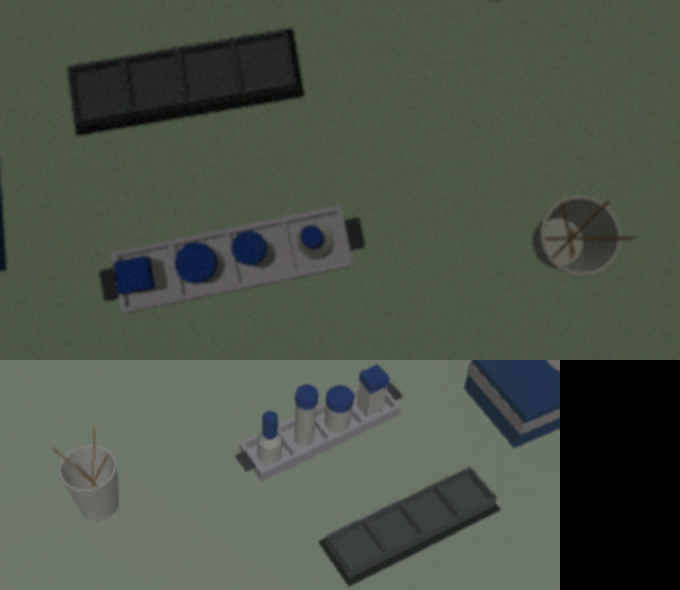

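View pics/w7.png

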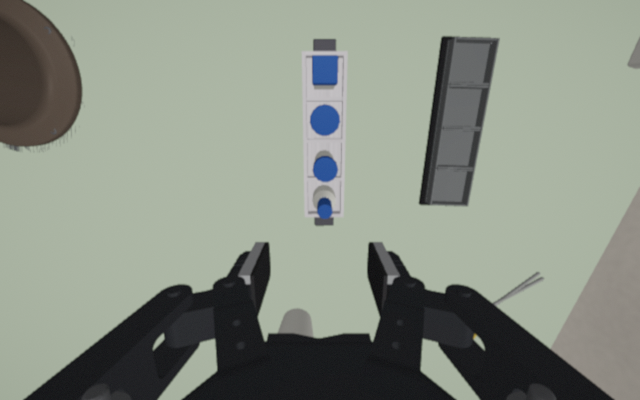

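All four stand upright in the carrier, from left to right square, pot, tube, bottle. The holders are empty and the cup is where it was.

```bash
python3 - <<'E'
from h import *
env.sleep(0.5); print(status.read_ft_force(),status.read_time_s()); job.hand_in()
E
```

```text
[-0.83163097  0.16613676 -0.65022973] 41.2167
the job is handed in; nothing more can be done
```

All four containers are in the carrier in reverse order, and I handed the job in at 41.2 s. From the robot's left the holders held bottle, tube, pot, square. The carrier now holds square, pot, tube, bottle, with the bottle in the right-end cell.

- **Setting down:** I lowered each container slowly until it touched the cell floor, then let go.
- **Position:** The wrist camera put every container within about 1.2 mm of its cell centre. The top and scene cameras differed from that by up to about 3.5 mm, close to their calibration error and well inside the cell clearance.
- **Upright:** All the cap heights matched containers standing on the cell floors.
- **Surroundings:** The holders are empty, the cup looks undisturbed in the pictures, and the arm was clear of everything at hand-in.
- **Failed check:** One top-camera reading after the bottle was placed was useless because the arm blocked the view. The wrist picture taken at that point and the later top view both show the bottle standing in its cell.

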